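# Turn the stock tags to match the parts bins

### The arm

A 7-joint arm with a two-finger parallel gripper is mounted at the origin on the work surface. World frame = base frame: x ahead of the robot, y to its left, z up, the work surface at z = 0. Lengths are in m, angles in rad, forces in N, time in s.
With the tool pointing down it reaches from about 0.4 to 0.875 m from the base axis. Payload 6.5 kg.
Tool frame: the origin (TCP) lies on the front face of the gripper's body, between the roots of the fingers; the fingertips stand 73 mm ahead of it and the grasp point (between the pads) lies 54 mm ahead of it; z points along the fingers, y is the line along which they close (so a half turn about z gives the same grasp; the last joint's range is limited). The gripper opens to 85 mm and grips with 20 to 120 N. Pads are 22 mm wide; open, the fingers measure 114 mm over their backs; the gripper's body (76 mm by 85 mm) begins 54 mm behind the grasp point. The pads swing forward as they close: fully open they stand 13 mm farther back than shut.
Start: joints at [-1.189, 0.536, -0.004, 1.538, 0.003, 1.067, -0.071], TCP at [0.281, 0.586, 0.304] pointing down, gripper open.
Joint ranges: [-2.7, 2.7], [-0.37, 2.16], [-1.27, 1.26], [0.24, 2.4], [-1.31, 4.45], [0.19, 1.91], [-2.76, 2.76]. Speed limits (rad/s): [2.39, 2.39, 3.14, 3.14, 3.14, 3.14, 3.14].

### API

Orientations are given as a unit quaternion [w, x, y, z].
In Python, from rig import ctrl gives the robot as it stands.
- The arm moves only by the tool servo_tool, never from a script. Its argument "motion" is text: rows parted by semicolons, each of 7 numbers parted by spaces: the shift along the tool's x, y, z in mm, then the turn, a rotation vector about the tool's x, y, z in rad, then the finger opening in mm, from 0 to 85.4. In form: tx ty tz wx wy wz claw; .... A call has 1 to 10 rows; each row shifts and turns the commanded pose from where the row before left it, along the tool's axes as they then stand; what a row does not reach is not made up. A row lasts 1/10 s, in which the tool goes at most 50 mm and 8.59 degrees, less where a joint would pass 70% of its speed; a pose out of reach is approached as far as the arm can. A call is refused whole if a number of a shift passes 50 or a number of a turn 0.15, either way. A call with a gripper value outside its range is refused whole. The fingers move at their own pace and stop on an object; the grip force is fixed at half the most. Time passes only in rows, so rows that do not move let the fingers close. It gives the time, the measured TCP pose, the force, the opening and the grip force at its end, in the units of the state.
- ctrl.read_state(): the state, without advancing time (a new reading comes with each control period).
- ctrl.get_image(name): name is "scene" or "top"; returns the picture (384x512x3 uint8, red, green, blue); there is no depth.
- ctrl.camera_params(name): a dict with "fx", "fy", "cx", "cy" (pixels), "distortion" ([k1, k2, p1, p2, k3] as OpenCV has them; the pictures are not rectified), "cam_to_world" (4x4, takes a point from camera to world coordinates). Camera axes: x right, y up, looking along -z (the intrinsics and any distortion apply to the point x, -y, -z); pixel columns grow to the right and rows downward; lengths in m; the calibration is good to about 2 mm. A picture is of the moment at which its call begins. camera_params takes no time and is no camera call.
- ctrl.hand_in(): hands the job in; it is judged then, once.
Trained networks look in the newest picture that a camera, given by its name, has taken for a name from the list of things; names that differ only in an ending like _2 or _b are one class to them, and where a whole thing is asked for, a point or a joint stands for the part that bears it (a point fixed in the world has none). Each returns a list of dicts, best first, with "confidence" (0 to 1); they miss things now and then, are a little off and sometimes report something else, mostly with a low value. They report only what shows in the picture. A call takes as long as a camera call. They do not tell look-alikes from the thing itself.
- ctrl.boxes_of(camera, target): "location" ([column, row] in pixels, amid what is visible of it).
- ctrl.outline_of(camera, target): "mask" (384x512 bool, what is visible of it) and "location" ([column, row] in pixels, amid what is visible of it).
- ctrl.tip_of(camera, target): "location" ([column, row] in pixels: a listed point, or the origin of a listed thing).
The state is a dict: "t": time; "joint_pos": joint angles; "qd": joint speeds; "tau": joint torques, N m; "position": TCP position; "ee_rot": TCP orientation; "force": force on the tool from outside, world axes, zero at the start; "torque": the same for the moment, N m; "opening": finger opening in m; "finger_force": force on a finger pad.
Only numpy, scipy, OpenCV 4.12 (cv2) and the standard library are available. Lean on these libraries where they do the work, as an engineer would, in place of code of your own. Each camera call takes 0.05 s, during which the arm holds its last target. There are 200 camera calls.

### The job

Behind each hinged tag on the watchmaker's stock board stands a parts bin. With a fingertip, gently tip over the tags that are wrong, so that every full bin's tag lies back towards its bin with the solid disc face up, and the tag of every bin that is not full lies away from its bin with the ring face up. A tag falls over by itself once past upright: only push it, never pinch it or force it against its stop, and leave the bins and everything else where they stand.

Things in the scene. Friction and masses are not known exactly. Their poses are not given: they have to be found in the camera images.
- tag1 (a joint): tilt (rad) of the tag on clip1: aluminium plate 50 mm wide, 3 thick, 22 g, smooth, reaching 48 mm from its hinge pin (along clip y). It swings freely over the top and falls by its weight on a hard stop at either side. 0: lies 45 deg from upright to clip -x, away from its bin, RING face up; 0.785: upright; 1.57: lies 45 deg to clip +x, towards its bin, DISC face up
- clip1: steel clip fixed on the board, foot 44 x 60 mm; origin: centre of its underside, on the board top; +x points to its bin, y along the row, z up. Hinge pin along y, 20 mm above the origin; apart from the tag nothing is higher than 30 mm. Lying tag: free edge 34 mm to -x or +x of the pin, 54 mm above the origin; upright 68. Numbers are NOT in row order and change places each time
- tag2 (a joint): tilt of the tag on clip2; like tag1
- clip2: steel clip of tag2; like clip1
- tag3 (a joint): tilt of the tag on clip3; like tag1
- clip3: steel clip of tag3; like clip1
- tag4 (a joint): tilt of the tag on clip4; like tag1
- clip4: steel clip of tag4; like clip1
- tag5 (a joint): tilt of the tag on clip5; like tag1
- clip5: steel clip of tag5; like clip1
- bin_barrels: loose grey plastic parts bin, 100 x 76 x 48 mm (x, y, z), low lip on its -x side; FULL, heaped with brass spring barrels. Origin at the centre of its underside. Stands at one of the five bin places, another each time
- bin_stems: loose grey plastic parts bin, 100 x 76 x 48 mm (x, y, z), low lip on its -x side; FULL, heaped with small turned steel stems. Origin at the centre of its underside. Stands at one of the five bin places, another each time
- bin_wheels: loose grey plastic parts bin, 100 x 76 x 48 mm (x, y, z), low lip on its -x side; FULL, heaped with brass gear wheels. Origin at the centre of its underside. Stands at one of the five bin places, another each time
- bin_few: loose grey plastic parts bin, 100 x 76 x 48 mm (x, y, z), low lip on its -x side; NOT full: only two brass barrels left on its floor. Origin at the centre of its underside. Stands at one of the five bin places, another each time
- bin_bare: loose grey plastic parts bin, 100 x 76 x 48 mm (x, y, z), low lip on its -x side; NOT full: nothing in it. Origin at the centre of its underside. Stands at one of the five bin places, another each time
- board: fixed wooden stock board lying on the bench, 280 x 470 x 12 mm (x, y, z); origin at the centre of its underside. The clips stand in a row 85 mm to -x of its middle, the bins in a row 75 mm to +x. Clips and bins have 90 mm pitch; a clip's own bin is the one 160 mm to +x of it (within 15 mm), its near end 110 mm from the pin
- oil_pot: bystander, to be left alone: small steel oil pot, 20 mm across, 20 mm high, standing on the board in a gap between two neighbouring tags' lanes, 45 to 55 mm to +x of the row of pins; origin at its underside, in the middle
- loupe: bystander, to be left alone: black eye loupe, 29 mm across, 21 mm high, standing on the board likewise; origin at its underside, in the middle
- screwdriver: bystander, to be left alone: screwdriver lying on the bench, 120 mm long along its x; origin under its middle
- holder: bystander, to be left alone: steel movement holder, 42 mm disc with two jaws, 58 mm over its screw, 18 mm high; origin at its underside, in the middle
- blower: bystander, to be left alone: black rubber dust blower, 56 mm across, 100 mm high; origin at its underside, in the middle
- caliper: bystander, to be left alone: steel caliper lying flat, 165 mm along its x; origin under its middle
- jar: bystander, to be left alone: amber glass jar, 48 mm across, 55 mm high; origin at its underside, in the middle
Things that resemble listed ones, but are neither listed nor needed, are in the scene too. Leave any orange look-alike of the bin_stems alone. What is shaped like the bin_wheels but purple is not meant.

How it is judged:
By the outcome, as a careful person would: the job done as asked, in the order asked, and still so for the second after the job is handed in, with the robot touching nothing.
It also fails if it takes over 45 s, if anything falls off the work surface, if the arm or the gripper's body presses on something with over 40 N, if the wrist force passes 120 N, or if a joint passes its speed limit or range.

## Working session

There is one attempt and no reset: what is moved stays moved. The work goes in short steps, Python scripts to look and compute and a tool call to move; the robot and the scene stay as the last step left them, time stands still between calls to the robot, and variables do not carry over. Pictures are saved under pics/ and viewed, at most 10 in all, crops included, and the job is handed in when it is done.

Besides the shell and the picture viewer there is one more tool, called after "Call:" by a JSON object that holds its "fn" and its "kwargs", one argument or row to a line. servo_tool: Moves the arm, as the interface text tells. Its arguments: {"type":"object","properties":{"motion":{"type":"string"}},"required":["motion"]}

```bash
mkdir -p pics; cat > h.py <<'E'
import numpy as np, cv2
from rig import ctrl
def cam(n):
    p=ctrl.camera_params(n); K=np.array([[p['fx'],0,p['cx']],[0,p['fy'],p['cy']],[0,0,1.]]); return K,np.array(p['distortion'],float),np.array(p['cam_to_world'])
def ray(n,px):
    K,d,T=cam(n); q=cv2.undistortPoints(np.array([[px]],float),K,d)[0,0]
    v=T[:3,:3]@np.array([q[0],-q[1],-1.]); return T[:3,3],v
def at_z(n,px,z):
    o,v=ray(n,px); return o+v*(z-o[2])/v[2]
def proj(n,P):
    K,d,T=cam(n); c=(np.atleast_2d(P)-T[:3,3])@T[:3,:3]; c=c*[1,-1,-1]
    return cv2.projectPoints(c,np.zeros(3),np.zeros(3),K,d)[0][:,0]
E
python3 - <<'E'
from h import *
for n in('top','scene'):
    im=ctrl.get_image(n); cv2.imwrite(f'pics/{n}0.png',cv2.resize(im[...,::-1],(800,600),interpolation=cv2.INTER_CUBIC))
    print(n,cam(n)[2].round(3).tolist(),cam(n)[0].round(1).tolist())
    for t in ['clip1','clip2','clip3','clip4','clip5']+(['bin_barrels','bin_stems','bin_wheels','bin_few','bin_bare','oil_pot','loupe','board'] if n=='top' else []):
        z=.012 if t!='board' else 0
        print(n,t,[(np.round(r['location']).tolist(),round(r['confidence'],2),at_z(n,r['location'],z).round(3).tolist()[:2]) for r in ctrl.tip_of(n,t)[:5]])
s=ctrl.read_state();print(s['t'],s['position'],s['ee_rot'])
E
```

```text
top [[-0.154, 0.964, -0.218, 0.342], [-0.988, -0.151, 0.031, 0.004], [-0.003, 0.22, 0.975, 1.044], [0.0, 0.0, 0.0, 1.0]] [[351.4, 0.0, 254.0], [0.0, 351.4, 192.5], [0.0, 0.0, 1.0]]
top clip1 [([237.0, 206.0], 0.86, [0.54, 0.028]), ([177.0, 210.0], 0.83, [0.557, 0.206]), ([268.0, 199.0], 0.81, [0.547, -0.065]), ([206.0, 206.0], 0.73, [0.556, 0.12]), ([300.0, 204.0], 0.71, [0.517, -0.157])]
top clip2 [([237.0, 206.0], 0.86, [0.54, 0.028]), ([177.0, 210.0], 0.83, [0.557, 0.206]), ([268.0, 199.0], 0.81, [0.547, -0.065]), ([206.0, 206.0], 0.73, [0.556, 0.12]), ([300.0, 204.0], 0.71, [0.517, -0.157])]
top clip3 [([237.0, 206.0], 0.86, [0.54, 0.028]), ([177.0, 210.0], 0.83, [0.557, 0.206]), ([268.0, 199.0], 0.81, [0.547, -0.065]), ([206.0, 206.0], 0.73, [0.556, 0.12]), ([300.0, 204.0], 0.71, [0.517, -0.157])]
top clip4 [([237.0, 206.0], 0.86, [0.54, 0.028]), ([177.0, 210.0], 0.83, [0.557, 0.206]), ([268.0, 199.0], 0.81, [0.547, -0.065]), ([206.0, 206.0], 0.73, [0.556, 0.12]), ([300.0, 204.0], 0.71, [0.517, -0.157])]
top clip5 [([237.0, 206.0], 0.86, [0.54, 0.028]), ([177.0, 210.0], 0.83, [0
[... 1382 characters left out ...]
-0.148]), ([263.0, 187.0], 0.83, [0.544, 0.031]), ([244.0, 202.0], 0.78, [0.535, -0.06]), ([282.0, 176.0], 0.62, [0.566, 0.112]), ([299.0, 160.0], 0.61, [0.569, 0.209])]
scene clip4 [([224.0, 218.0], 0.9, [0.525, -0.148]), ([263.0, 187.0], 0.83, [0.544, 0.031]), ([244.0, 202.0], 0.78, [0.535, -0.06]), ([282.0, 176.0], 0.62, [0.566, 0.112]), ([299.0, 160.0], 0.61, [0.569, 0.209])]
scene clip5 [([224.0, 218.0], 0.9, [0.525, -0.148]), ([263.0, 187.0], 0.83, [0.544, 0.031]), ([244.0, 202.0], 0.78, [0.535, -0.06]), ([282.0, 176.0], 0.62, [0.566, 0.112]), ([299.0, 160.0], 0.61, [0.569, 0.209])]
1.0 [0.28139632 0.58592109 0.30387813] [ 1.22521355e-05  2.21976830e-01  9.75051941e-01 -1.11505245e-05]
```

```bash
python3 - <<'E'
import cv2
a=cv2.imread('pics/top0.png'); f=800/512
c=a[int(120*f):int(235*f),int(140*f):int(340*f)]; cv2.imwrite('pics/topc.png',cv2.resize(c,(800,460),interpolation=cv2.INTER_CUBIC))
a=cv2.imread('pics/scene0.png')
c=a[int(100*f):int(260*f),int(190*f):int(400*f)]; cv2.imwrite('pics/scenec.png',cv2.resize(c,(787,600),interpolation=cv2.INTER_CUBIC))
E
```

```text
(no output)
```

View pics/topc.png

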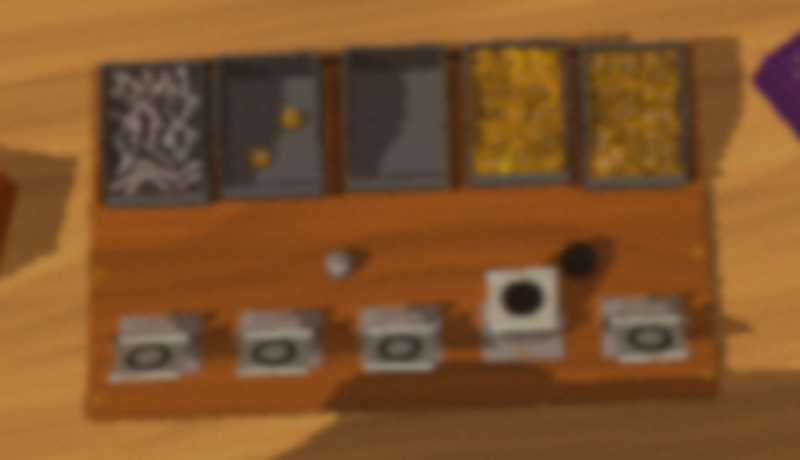

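View pics/scenec.png

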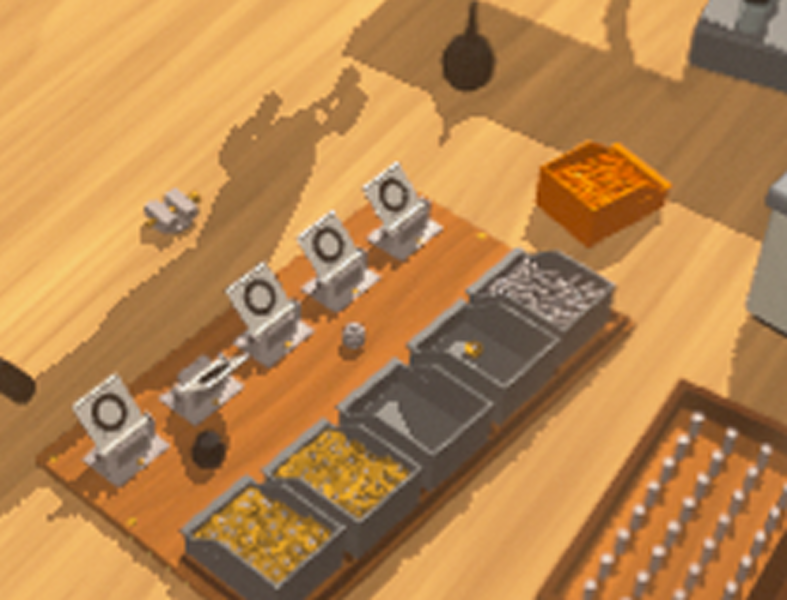

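View pics/top0.png

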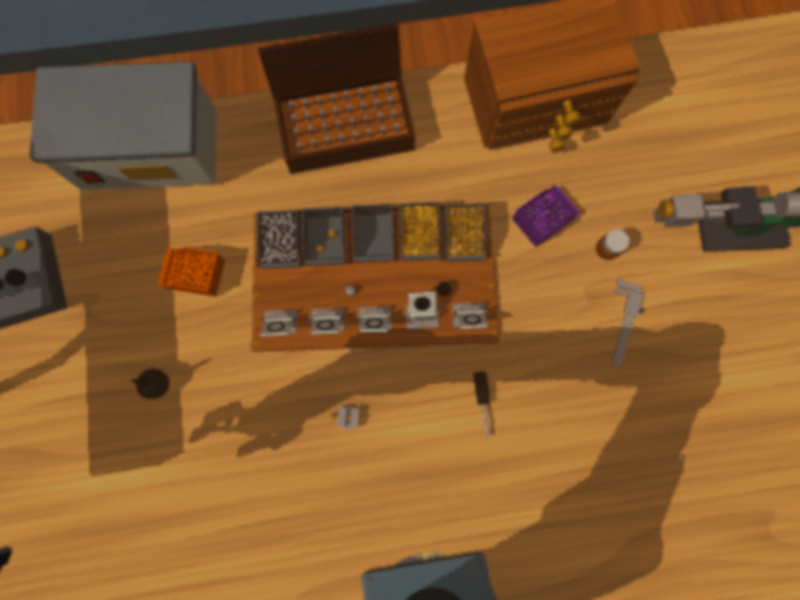

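The top view shows the bins from left to right as stems, few, bare, wheels and barrels. Only the tag in front of wheels (about 262,194 px) shows its disc; the other four show rings. So the stems tag (leftmost, 177,210 px) and the barrels tag (rightmost, 300,204 px) are wrong, and both need pushing to board +x.

Call:
{"fn": "servo_tool", "kwargs": {
  "motion": "0 0 0 0 0 -0.115 0; 0 0 0 0 0 -0.115 0; 0 0 0 0 0 -0.115 0; -25 -35 0 0 0 0 0; -25 -35 0 0 0 0 0; -25 -35 0 0 0 0 0; -25 -35 0 0 0 0 0; -25 -35 0 0 0 0 0; -25 -35 0 0 0 0 0; -25 -35 0 0 0 0 0"
}}

```text
t: 2.0
position: [0.4311, 0.3227, 0.3042]
ee_rot: [0.0, 0.051, 0.999, 0.0]
force: [0.3, 0.1, 0.1]
opening: -0.0001
finger_force: 0.0
```

```bash
cat > fit.py <<'E'
from h import *
from scipy.optimize import least_squares
# fit row: project clip origins (board frame) against tip_of in both cameras
obs={'top':[[177,210],[206,206],[237,206],[268,199],[300,204]],'scene':[[299,160],[282,176],[263,187],[244,202],[224,218]]}
bins=[[178,158],[206,154],[241,155],[265,152],[295,149]]
def pts(p):
    c,s=np.cos(p[2]),np.sin(p[2]); k=(2-np.arange(5))*.09
    X=np.r_[np.c_[np.zeros(5)-.085,k],np.c_[np.full(5,.075),k]]
    return np.c_[X@np.array([[c,s],[-s,c]])+p[:2],np.full(10,.012)]
def res(p):
    P=pts(p); r=[proj('top',P[:5])-obs['top'],proj('scene',P[:5])-obs['scene'],(proj('top',P[5:])-bins)*.5]
    return np.concatenate(r).ravel()
f=least_squares(res,[.62,.01,-.1],loss='soft_l1'); print(f.x.round(4),res(f.x).round(1)); print(pts(f.x).round(4)[:5])
s=ctrl.read_state();print(s['t'],s['position'],s['ee_rot'])
E
python3 fit.py
```

```text
[ 0.6288  0.0178 -0.1188] [-0.4 -3.1  0.8 -0.2 -0.1 -1.3 -1.   4.6 -2.9 -1.5 -1.6  0.3 -1.5 -2.4
 -0.5  0.6 -0.6  0.5 -0.8  0.3 -0.4 -1.1  0.2  0.4 -2.7 -0.6 -0.1  0.4
 -0.6  1.3]
[[ 0.5658  0.2066  0.012 ]
 [ 0.5551  0.1172  0.012 ]
 [ 0.5444  0.0278  0.012 ]
 [ 0.5338 -0.0615  0.012 ]
 [ 0.5231 -0.1509  0.012 ]]
2.0 [0.43111918 0.32265598 0.30418651] [2.65163612e-04 5.13660747e-02 9.98679833e-01 2.17111708e-04]
```

Call:
{"fn": "servo_tool", "kwargs": {
  "motion": "-25 -34 0 0 0 -0.016 0; -25 -34 0 0 0 0 0; -25 -34 0 0 0 0 0; 0 0 40 0 0 0 0; 0 0 40 0 0 0 0; 0 0 40 0 0 0 0; 0 0 30 0 0 0 0; 0 0 24 0 0 0 0; 0 0 0 0 0 0 0"
}}

```text
t: 2.9
position: [0.4938, 0.2149, 0.1272]
ee_rot: [-0.003, 0.043, 0.999, -0.001]
force: [0.3, -1.2, 0.3]
opening: 0.0
finger_force: 0.0
```

```bash
python3 - <<'E'
from h import *
s=ctrl.read_state();p=np.array(s['position']);print(s['t'],p,s['ee_rot'])
a=ctrl.get_image('top')[150:250,130:265];b=ctrl.get_image('scene')[90:190,230:365]
im=np.hstack([cv2.resize(x,(400,296),interpolation=cv2.INTER_CUBIC) for x in(a,b)])
cv2.imwrite('pics/a1.png',im[...,::-1])
x=np.array([.993,-.118,0]);y=np.array([.118,.993,0]);c=np.array([.5658,.2066,.012]);d=p-c;print('board rel',d@x,d@y)
E
```

```text
2.9 [0.49383618 0.21493922 0.12716287] [-0.00250917  0.04328812  0.99905846 -0.00142591]
board rel -0.07244410350245879 -0.00021088914595159686
```

View pics/a1.png

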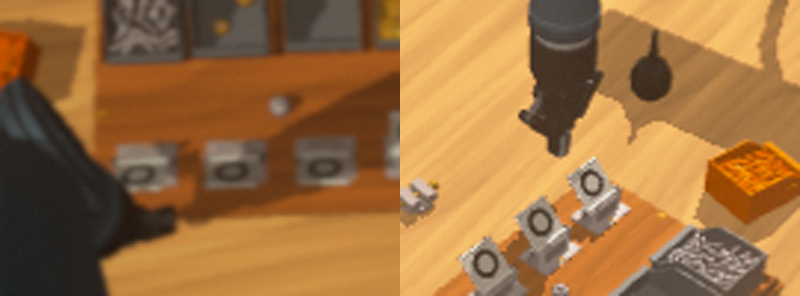

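```bash
python3 - <<'E'
from h import *
p=np.array([.4938,.2149,.0545]);x=np.array([.993,-.118,0]);y=np.array([.118,.993,0]);c=np.array([.5658,.2066,.066])
P=[p+a*x*.011+b*y*.015 for a,b in((0,0),(1,-1),(1,1),(-1,1),(-1,-1))]+[c-.034*x+b*.025*y for b in(-1,1)]
for n,o in(('top',(130,150)),('scene',(230,90))): print(n,((proj(n,P)-o)*400/135+[400*(n=='scene'),0]).round().tolist())
E
```

```text
top [[127.0, 235.0], [143.0, 223.0], [112.0, 224.0], [111.0, 248.0], [143.0, 246.0], [151.0, 192.0], [99.0, 194.0]]
scene [[555.0, 154.0], [553.0, 164.0], [570.0, 152.0], [556.0, 144.0], [540.0, 156.0], [566.0, 171.0], [594.0, 151.0]]
```

```bash
python3 - <<'E'
from h import *
x=np.array([.993,-.118,0]);y=np.array([.118,.993,0])
out=[]
for n,(u,v) in (('top',(150,180)),('scene',(250,110))):
    im=ctrl.get_image(n); print(cam(n)[1].round(3))
    c=cv2.convertScaleAbs(cv2.resize(im[v:v+60,u:u+80],(400*2,300*2),interpolation=cv2.INTER_CUBIC),alpha=1.6)[...,::-1].copy()
    def L(P,col):
        q=((proj(n,P)-[u,v]+.5)*10).astype(int); cv2.polylines(c,[q.reshape(-1,1,2)],True,col,1)
    p=np.array([.4938,.2149,.0545])
    for dz in(0,.03): L([p+a*x*.011+b*y*.015+[0,0,dz] for a,b in((1,-1),(1,1),(-1,1),(-1,-1))],(0,255,0))
    o=np.array([.5658,.2066,.012])
    L([o+a*x*.022+b*y*.03 for a,b in((1,-1),(1,1),(-1,1),(-1,-1))],(255,0,0))
    L([o+[0,0,.02]-.025*y,o+[0,0,.02]+.025*y,o+[0,0,.054]-.034*x+.025*y,o+[0,0,.054]-.034*x-.025*y],(0,0,255))
    out.append(cv2.resize(c,(400,300),interpolation=cv2.INTER_AREA))
cv2.imwrite('pics/ov.png',np.hstack(out))
E
```

```text
[0.033 0.    0.    0.    0.   ]
[-0.065  0.     0.     0.     0.   ]
```

View pics/ov.png

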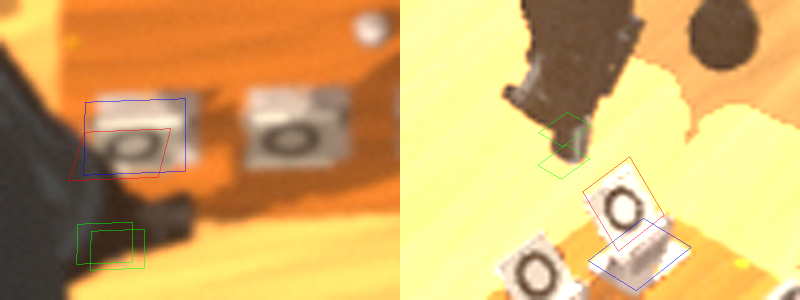

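```bash
cat >> h.py <<'E'
def tri(a,b):
    (o,v),(p,w)=ray('top',a),ray('scene',b); v=v/np.linalg.norm(v);w=w/np.linalg.norm(w)
    t=np.linalg.lstsq(np.c_[v,-w],p-o,rcond=None)[0]; A,B=o+t[0]*v,p+t[1]*w; return ((A+B)/2).round(4),round(np.linalg.norm(A-B),4)
E
python3 - <<'E'
from h import *
print('tip',tri((184.4,223),(284.4,140)))
print('ringA',tri((176,209),(294.8,151.8)),'ring2',tri((208,208),(277,164.8)))
# ring5, tag4 disc, pot from first crops
s=lambda u,v:(u/3.747+190,v/3.75+100); t=lambda u,v:(u/4+140,v/4+120)
print('ring5',tri(t(650,338),s(110,412)),'ring3',tri(t(400,347),s(260,297)),'ring2',tri(t(273,352),s(329,244)),'ringA',tri(t(150,355),s(393,194)),'pot',tri(t(338,263),s(353,335)))
st=ctrl.read_state();print(st['t'],st['position'],st['joint_pos'])
for n in('top','scene'):print(n,cam(n)[2].round(4).tolist())
E
```

```text
tip (array([0.5096, 0.1835, 0.089 ]), np.float64(0.023))
ringA (array([0.5532, 0.203 , 0.0475]), np.float64(0.003)) ring2 (array([0.5415, 0.1117, 0.0494]), np.float64(0.0033))
ring5 (array([ 0.511 , -0.1569,  0.0491]), np.float64(0.0073)) ring3 (array([0.5323, 0.0216, 0.0486]), np.float64(0.0069)) ring2 (array([0.5428, 0.1122, 0.0479]), np.float64(0.0063)) ringA (array([0.5539, 0.1993, 0.0501]), np.float64(0.0063)) pot (array([0.6082, 0.058 , 0.0169]), np.float64(0.0045))
3.1 [0.49666891 0.21624793 0.1314142 ] [-0.50835365  0.60709342  0.01888761  1.93670459 -0.01906803  0.59534039
  1.00689972]
top [[-0.1545, 0.9636, -0.2183, 0.3422], [-0.988, -0.1514, 0.0309, 0.0044], [-0.0033, 0.2205, 0.9754, 1.0441], [0.0, 0.0, 0.0, 1.0]]
scene [[0.804, -0.4336, 0.4069, 1.1648], [0.5946, 0.5937, -0.5422, -0.8162], [-0.0065, 0.6778, 0.7352, 1.1247], [0.0, 0.0, 0.0, 1.0]]
```

The triangulated rings put pin A at about (0.5715, 0.1995). The dark stub at (190,215) in the overlay is a gripper knuckle, not the fingertip. Next I centre the finger on the tag and push it slowly.

Call:
{"fn": "servo_tool", "kwargs": {
  "motion": "-12 -8 0 0 0 0 0; -12 0 0 0 0 0 0; -6 0 0 0 0 0 0; -6 0 0 0 0 0 0; -6 0 0 0 0 0 0; -6 0 0 0 0 0 0; -6 0 0 0 0 0 0; -6 0 0 0 0 0 0; -5 0 0 0 0 0 0; -4 0 0 0 0 0 0"
}}

```text
t: 4.1
position: [0.5642, 0.2018, 0.1299]
ee_rot: [0.0, 0.043, 0.999, 0.0]
force: [0.6, 0.5, -0.0]
opening: 0.0001
finger_force: 0.0
```

Call:
{"fn": "servo_tool", "kwargs": {
  "motion": "-3 0 0 0 0 0 0; -3 0 0 0 0 0 0; 0 0 0 0 0 0 0; 0 0 0 0 0 0 0"
}}

```text
t: 4.5
position: [0.5696, 0.2013, 0.1299]
ee_rot: [-0.0, 0.043, 0.999, -0.0]
force: [-0.9, 0.9, -0.2]
opening: 0.0005
finger_force: 0.0
```

```bash
python3 - <<'E'
from h import *
im=[cv2.resize(ctrl.get_image(n)[v:v+105,u:u+140],(400,300),interpolation=cv2.INTER_CUBIC)[...,::-1] for n,u,v in(('top',140,150),('scene',230,90))]
cv2.imwrite('pics/a2.png',np.hstack(im))
E
```

```text
(no output)
```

View pics/a2.png

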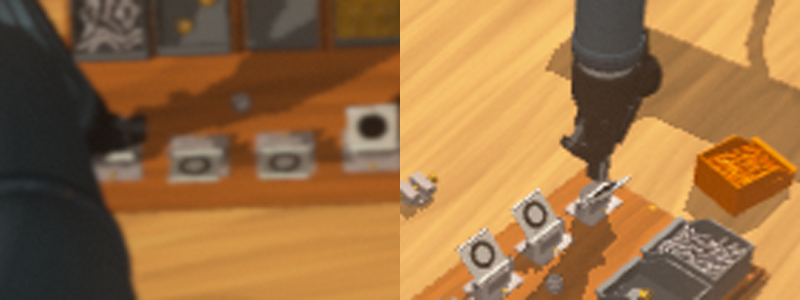

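The scene crop shows tag A lying towards its bin (about 610,188). Next I back off, lift and cross to the barrels tag.

Call:
{"fn": "servo_tool", "kwargs": {
  "motion": "20 0 0 0 0 0 0; 30 0 0 0 0 0 0; 0 0 -30 0 0 0 0; 0 0 -30 0 0 0 0; 0 0 -30 0 0 0 0; 5 -45 0 0 0 0 0; 5 -45 0 0 0 0 0; 5 -45 0 0 0 0 0; 5 -45 0 0 0 0 0; 5 -45 0 0 0 0 0"
}}

```text
t: 5.6
position: [0.4748, -0.0179, 0.2201]
ee_rot: [0.0, 0.043, 0.999, 0.0]
force: [1.6, 0.5, -0.4]
opening: 0.0001
finger_force: 0.0
```

Call:
{"fn": "servo_tool", "kwargs": {
  "motion": "5 -45 0 0 0 0.03 0; 5 -45 0 0 0 0 0; 0 -40 0 0 0 0 0; 0 0 0 0 0 0 0"
}}

```text
t: 6.0
position: [0.4503, -0.1504, 0.2203]
ee_rot: [0.0, 0.063, 0.998, -0.001]
force: [-0.3, 0.3, 0.3]
opening: 0.0002
finger_force: 0.0
```

Call:
{"fn": "servo_tool", "kwargs": {
  "motion": "0 0 40 0 0 0 0; 0 0 35 0 0 0 0; 0 0 15 0 0 0 0; 0 0 0 0 0 0 0; -12 0 0 0 0 0 0; -12 0 0 0 0 0 0; -6 0 0 0 0 0 0; -6 0 0 0 0 0 0; -6 0 0 0 0 0 0; -6 0 0 0 0 0 0"
}}

```text
t: 7.0
position: [0.4999, -0.1502, 0.1301]
ee_rot: [0.0, 0.058, 0.998, -0.0]
force: [-0.5, 0.8, -0.1]
opening: 0.0
finger_force: 0.1
```

Call:
{"fn": "servo_tool", "kwargs": {
  "motion": "-6 0 0 0 0 0 0; -6 0 0 0 0 0 0; -6 0 0 0 0 0 0; -4 0 0 0 0 0 0; -4 0 0 0 0 0 0; -3 0 0 0 0 0 0; 0 0 0 0 0 0 0; 0 0 0 0 0 0 0"
}}

```text
t: 7.8
position: [0.5281, -0.1535, 0.1298]
ee_rot: [-0.0, 0.058, 0.998, 0.0]
force: [-1.2, -0.5, 0.0]
opening: 0.0001
finger_force: 0.0
```

```bash
python3 - <<'E'
from h import *
im=[cv2.resize(ctrl.get_image(n)[v:v+150,u:u+200],(400,300),interpolation=cv2.INTER_CUBIC)[...,::-1] for n,u,v in(('top',150,120),('scene',180,110))]
cv2.imwrite('pics/b2.png',np.hstack(im))
E
```

```text
(no output)
```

View pics/b2.png

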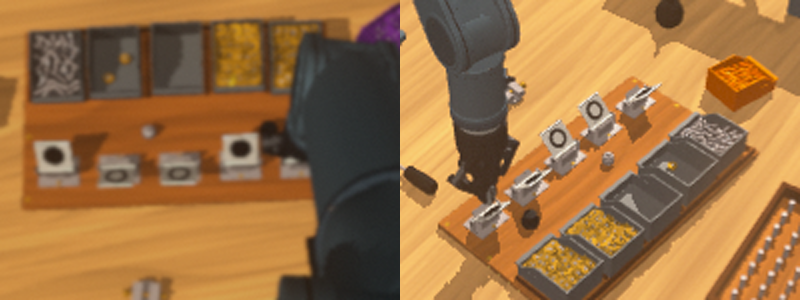

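Tags A (55,155), wheels (240,150) and barrels (scene 487,215) now all lie towards their bins, and the few and bare tags still show rings. I'll retreat and check.

Call:
{"fn": "servo_tool", "kwargs": {
  "motion": "20 0 0 0 0 0 0; 30 0 0 0 0 0 0; 0 0 -40 0 0 0 0; 0 0 -40 0 0 0 0; 0 0 -40 0 0 0 0; 0 -40 0 0 0 0 0; 0 -40 0 0 0 0 0; 0 -40 0 0 0 0 0; 0 -40 0 0 0 0 0; 0 0 0 0 0 0 0"
}}

```text
t: 8.9
position: [0.4576, -0.313, 0.2503]
ee_rot: [0.0, 0.063, 0.998, -0.002]
force: [-1.0, 0.0, 0.3]
opening: -0.0004
finger_force: 0.0
```

```bash
python3 - <<'E'
from h import *
im=[cv2.resize(ctrl.get_image(n)[v:v+150,u:u+200],(400,300),interpolation=cv2.INTER_CUBIC)[...,::-1] for n,u,v in(('top',150,120),('scene',180,110))]
cv2.imwrite('pics/end.png',np.hstack(im))
E
```

```text
(no output)
```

View pics/end.png

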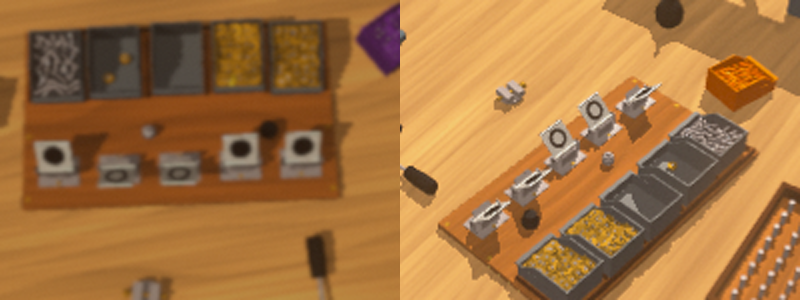

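In the top crop, discs show at (55,155), (240,149) and (302,147), in front of the full bins, and rings at (117,175) and (180,173), in front of the few and bare bins. Nothing else appears to have moved.

```bash
python3 -c "
from rig import ctrl
print(ctrl.hand_in())"
```

```text
the job is handed in; nothing more can be done
None
```

I tipped the stems and barrels tags over to disc up and left the other three, which were already right; the final pictures show all five tags correct and nothing else moved, and the job is handed in.

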